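Shim the cheese press cradle tight and hold the wedge

ROBOT

A 7-joint arm with a two-finger parallel gripper is mounted at the origin on the work surface; the furniture and walls round the work are solid. World frame = base frame: x ahead of the robot, y to its left, z up, the work surface at z = 0. Lengths are in m, angles in rad, forces in N, time in s.
With the tool pointing down it reaches from about 0.4 to 0.85 m from the base axis. Payload 6.9 kg.
Tool frame: the origin (TCP) lies between the finger pads; the fingertips stand 17 mm ahead of it and the grasp point (between the pads) lies 2 mm behind it; z points along the fingers, y is the direction in which the jaws open and shut (so a half turn about z gives the same grasp; the last joint's range is limited). The gripper opens to 85 mm and grips with 20 to 120 N. Pads are 22 mm wide; open, the fingers measure 114 mm over their backs; the gripper's body (76 mm by 85 mm) begins 54 mm behind the grasp point. The pads swing forward as they close: fully open they stand 13 mm farther back than shut.
Start: joints at [1.274, 0.507, -0.238, 1.5, 0.126, 1.149, -0.155], TCP at [0.244, -0.575, 0.248] pointing down, gripper open.
Joint ranges: [-3.08, 3.08], [-0.24, 2.05], [-1.43, 1.35], [0, 2.5], [-1.52, 4.66], [0.17, 1.96], [-2.89, 2.89]. Speed limits (rad/s): [2.39, 2.39, 3.14, 3.14, 3.14, 3.14, 3.14].

INTERFACE

Orientations are given as a rotation vector (axis times angle).
In Python, from station import state, grab_frame, close_job gives the robot as it stands. The module is installed in compiled form; this text tells all that it offers.
- The arm moves only by the tool step_arm, never from a script. Its argument "deltas" is a list of rows, each an object of numbers: "jaw": the opening, from 0 (shut) to 1 (fully open); "x", "y", "z": the shift along the tool's x, y, z in cm; "yaw": the turn about the tool's z in rad. In form: [{"jaw": .., "x": .., "y": .., "z": .., "yaw": ..}, ...]. A call has 1 to 20 rows; each row shifts and turns the commanded pose from where the row before left it, along the tool's axes as they then stand; what a row does not reach is not made up. A row lasts 1/10 s, in which the tool goes at most 50 mm and 8.59 degrees, less where a joint would pass 70% of its speed; a pose out of reach is approached as far as the arm can. A call is refused whole if a number of a shift passes 5 or a number of a turn 0.15, either way. A call with a gripper value outside its range is refused whole. The fingers move at their own pace and stop on an object; "grip_force" is the grip in N (left out, the last holds). Time passes only in rows, so rows that do not move let the fingers close. It gives the time, the measured TCP pose, the force and the opening at its end, in the units of the state.
- state(): the state, without advancing time (a new reading comes with each control period).
- grab_frame(name): name is "side" or "top" or "wrist"; returns a dict with "image" (400x640x3 uint8, red, green, blue), "depth" (400x640 float32, m along the optical axis (not along the pixel's ray), 0 where there is no reading), "fx", "fy", "cx", "cy" (pixels), "D" ([k1, k2, p1, p2, k3] as OpenCV has them; the pictures are not rectified), "R" (3x3) and "t" (3): a world point X has camera coordinates R X + t; the wrist camera has in their place "mount" (4x4, takes a point from camera to tool coordinates, whose origin is the TCP and whose axes are the flange's). Camera axes: x right, y down, z forward; pixel columns grow to the right and rows downward; lengths in m; the calibration is good to about 2 mm. A picture is of the moment at which its call begins: read the wrist's pose just before it.
- close_job(): hands the job in, once; it reports no verdict.
The state is a dict: "time": time; "q": joint angles; "qd": joint speeds; "joint_efforts": joint torques, N m; "tcp_pos": TCP position; "tool_rot": TCP orientation; "ft_force": force on the tool from outside, world axes, zero at the start; "torque": the same for the moment, N m; "opening": opening from 0.0 (shut) to 1.0 (fully open).
Only numpy, scipy, OpenCV 4.12 (cv2) and the standard library are available. Lean on these libraries where they do the work, as an engineer would, in place of code of your own. Each camera call takes 0.05 s, during which the arm holds its last target.

TASK

Take up the slack in the steel cheese-press cradle: stand blue spacer plates from the rack in the gap, against the white end stop, adding them until the gap left is so narrow that the orange wedge grips before it is all the way down, then slide the wedge, point down, into the gap between the spacers and the push plate. Press it down by feel until the whole stack is squeezed tight and the sprung push plate has visibly given way a few millimetres, but never push that plate back to the end of its roughly one-centimetre travel. Finish with the gripper still holding the wedge in place; leave spacers you do not need in the rack and do not disturb the timer, the salt shaker or the cheese mould.

Things in the scene. Friction and masses are not known exactly. Their poses are not given: they have to be found in the camera images.
- cradle: fixed press cradle: open steel trough along its x, 196 long, 100 wide, 62 high; inside 84 wide, floor 6 above the table. Origin at table height on the centre line, directly below the front face of the push plate when unpushed (carriage joint 0). The gap to fill lies at negative x from there, as far as the end stop; +x is the way the push plate gives
- carriage (a joint): travel in m of the sprung carriage in the cradle: white push plate (80 wide, top 60 above the table) with a white cheese and back plate behind it. 0 at rest, grows as the plate is pushed to the cradle's +x; hard end at 12 mm, more than 10 mm is too far. Spring 1.5 N per mm plus 1.5 N preload
- carriage_face (a point): centre of the push plate's upright front face (the face towards the gap, looking to the cradle's -x), 60 mm above the table; moves with the carriage
- end_stop: white end stop fixed in the trough, 16 thick (towards its -x), top level with the rim (62 above the table), black knobs outside the trough. Axes parallel to the cradle's. Origin at table height below the centre of its inner upright face, which looks to +x across the gap. Its place varies: the gap to the push plate is 20 to 31.5 mm
- stop_face (a point): centre of the upper edge of the end stop's inner face, 62 mm above the table
- rack: fixed white rack 164 (its x) by 100 (its y), origin under its centre. Three spacers stand upright in slots at its x = -54, -20 and +14 mm (slot floor 6 above the table, walls there 40 high); the wedge hangs at its +x end, its ears on two side walls 70 high. Spacers and wedge have their axes parallel to the rack's
- wedge_mid (a point): orange wedge, point down, 102 high, 0.12 kg; point half-way up (51 above the toe), 9 mm in front (+x) of its flat upright back, which looks to -x. The +x face slopes: 3 thick at the toe, 0.3 mm more per mm of height, 19 thick at 54. Blade 76 wide (y). It goes in with the flat back to the spacers, the slope to the push plate: its x along the cradle's x
- wedge_grip (a point): centre of the wedge's grip block: 18 (x) by 44 (y), from 60 to 102 above the toe; the point is 81 above the toe, 9 from the flat back. Grip it across y; the fingertips must stay above the ears (96 wide along y, 54 to 60 above the toe), which rest on the cradle's walls if the wedge drops all the way
- spacer_1_mid (a point): blue spacer plate, 8 thick (x), 0.06 kg; the point is at its centre, 49 above its foot, z up. Body 76 wide (y) and 56 high, above it a tab 30 wide (y) from 56 to 98 above the foot, to be gripped across y; its shoulders are level with the trough's rim when it stands in the trough. All three spacers are alike
- spacer_2_mid (a point): blue spacer plate, 8 thick (x), 0.06 kg; the point is at its centre, 49 above its foot, z up. Body 76 wide (y) and 56 high, above it a tab 30 wide (y) from 56 to 98 above the foot, to be gripped across y; its shoulders are level with the trough's rim when it stands in the trough. All three spacers are alike
- spacer_3_mid (a point): blue spacer plate, 8 thick (x), 0.06 kg; the point is at its centre, 49 above its foot, z up. Body 76 wide (y) and 56 high, above it a tab 30 wide (y) from 56 to 98 above the foot, to be gripped across y; its shoulders are level with the trough's rim when it stands in the trough. All three spacers are alike
- kitchen_timer: red and white kitchen timer, 62 across, 40 high, loose; origin under its centre; leave alone
- salt_shaker: grey salt shaker, 66 across, 96 high, loose; origin under its centre; leave alone
- cheese_mould: white perforated cheese mould, 76 across, 66 high, loose; origin under its centre; leave alone
Not all that is in view belongs to the job. Of the things that look like the part that bears wedge_mid, the larger one is meant.

How it is judged:
By the outcome, as a careful person would: the job done as asked, in the order asked, and still so for the second after the job is handed in, while the arm keeps its last pose, push and grip.
It also fails if it takes over 72 s, if anything falls off the work surface, if the arm or the gripper's body presses on something with over 40 N, if the wrist force passes 120 N, or if a joint passes its speed limit or range.

## Working session

There is one attempt and no reset: what is moved stays moved. The work goes in short steps, Python scripts to look and compute and a tool call to move; the robot and the scene stay as the last step left them, time stands still between calls to the robot, and variables do not carry over. Pictures are saved under pics/ and viewed, and the job is handed in when it is done.

Besides the shell and the picture viewer there is one more tool, called as name(argument=value, ...) on one line, values as JSON. step_arm: Moves the arm, as the interface text tells. Its arguments: {"type":"object","properties":{"deltas":{"type":"array"},"grip_force":{"type":"number"}},"required":["deltas"]}

```bash
mkdir -p pics; cat > h.py <<'E'
import numpy as np, cv2
from station import state, grab_frame, close_job
def save(n,im): cv2.imwrite('pics/'+n,cv2.cvtColor(im,cv2.COLOR_RGB2BGR))
E
python3 - <<'E'
from h import *
import pickle
s=state(); print(s)
for n in ['side','top','wrist']:
    f=grab_frame(n); save(n+'0.png',f['image']); pickle.dump(f,open(n+'0.pkl','wb'))
    print(n,{k:v for k,v in f.items() if k not in('image','depth')})
E
```

```text
{'time': 0.0, 'q': array([ 1.27448067,  0.50834941, -0.23753966,  1.50112588,  0.12571929,
        1.14888029, -0.1547901 ]), 'qd': array([-0.00093971, -0.0009819 , -0.00073872,  0.00102934, -0.00018146,
       -0.00250048, -0.00180429]), 'joint_efforts': array([ 3.24128741e-04, -6.20601368e+01, -2.18566842e+00, -2.49654686e+01,
        1.30171952e-02,  1.18850847e-02,  2.91469325e-05]), 'tcp_pos': array([ 0.24418224, -0.57482428,  0.24742536]), 'tool_rot': array([-3.07669539e+00, -6.26661283e-01,  6.14405954e-04]), 'ft_force': array([-0.70624086, -0.41513042,  0.26792188]), 'torque': array([ 0.02123046, -0.00650026,  0.02608546]), 'opening': 1.003301223990713}
side {'fx': 363.72354528976626, 'fy': 363.72354528976626, 'cx': 326.13359190630365, 'cy': 192.71718669609243, 'D': array([0.01527406, 0.        , 0.        , 0.        , 0.        ]), 'R': array([[-0.91925827, -0.39363215,  0.004237  ],
       [-0.22031656,  0.50553108, -0.83420558],
       [ 0.3262282 , -0.76778386, -0.5514373 ]]), 't': array([0.4435758 , 0.16946081, 1.03248891])}
top {'fx': 456.24058689774785, 'fy': 456.2405
[... 178 characters left out ...]
5, -0.00235397],
       [-0.97591813, -0.0619939 , -0.20914244],
       [ 0.20856853,  0.0156611 , -0.97788235]]), 't': array([-0.00988011,  0.50615638,  1.27358859])}
wrist {'fx': 311.2728481305603, 'fy': 311.2728481305603, 'cx': 320.1709293500183, 'cy': 199.35675042021614, 'D': array([-0.0033429,  0.       ,  0.       ,  0.       ,  0.       ]), 'mount': array([[-3.99965457e-04, -9.46023187e-01, -3.24098705e-01,
         8.26053884e-02],
       [ 9.99999917e-01, -3.54045247e-04, -2.00650019e-04,
         4.00189761e-04],
       [ 7.50739644e-05, -3.24098758e-01,  9.46023250e-01,
        -1.25444421e-01],
       [ 0.00000000e+00,  0.00000000e+00,  0.00000000e+00,
         1.00000000e+00]])}
```

View pics/top0.png

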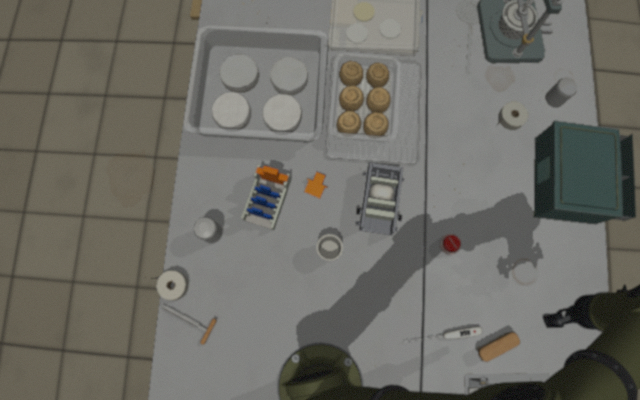

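View pics/side0.png

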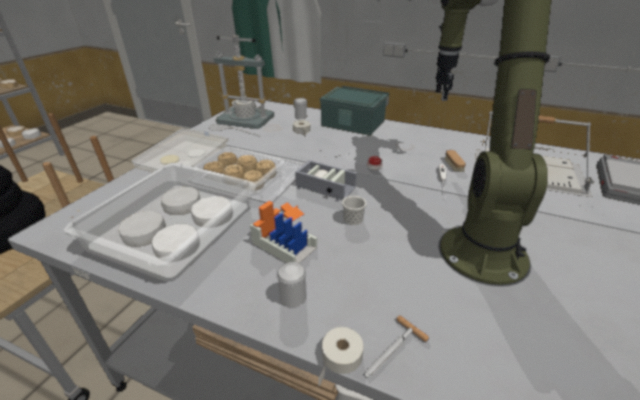

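View pics/wrist0.png

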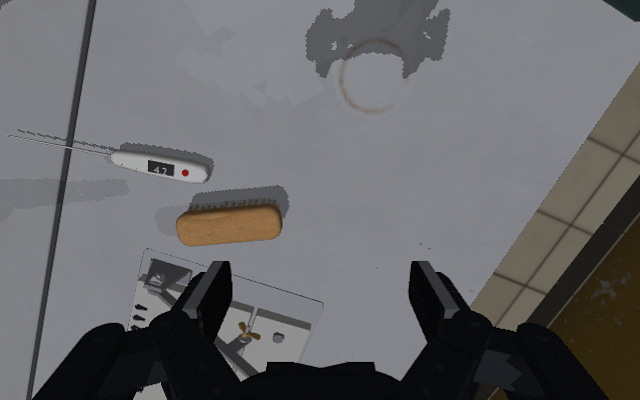

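```bash
cat >> h.py <<'E'
def ray(f,u,v):
    K=np.array([[f['fx'],0,f['cx']],[0,f['fy'],f['cy']],[0,0,1]])
    p=cv2.undistortPoints(np.array([[[u,v]]],float),K,f['D'])[0,0]
    d=f['R'].T@np.array([p[0],p[1],1.]); o=-f['R'].T@f['t']; return o,d
def onplane(f,u,v,z):
    o,d=ray(f,u,v); return o+d*(z-o[2])/d[2]
def cloud(f,R=None,t=None):
    K=np.array([[f['fx'],0,f['cx']],[0,f['fy'],f['cy']],[0,0,1]])
    vv,uu=np.mgrid[0:400,0:640]
    p=cv2.undistortPoints(np.stack([uu,vv],-1).reshape(-1,1,2).astype(float),K,f['D']).reshape(400,640,2)
    P=np.concatenate([p,np.ones((400,640,1))],-1)*f['depth'][...,None]
    if 'R' in f: return (P-f['t'])@f['R']
    return P
E
python3 - <<'E'
from h import *
import pickle
f=pickle.load(open('top0.pkl','rb')); im=f['image']
save('c1.png',cv2.resize(im[150:250,230:420],None,fx=4,fy=4,interpolation=cv2.INTER_CUBIC))
g=pickle.load(open('side0.pkl','rb'))
save('c2.png',cv2.resize(g['image'][150:270,240:380],None,fx=4.5,fy=4.5,interpolation=cv2.INTER_CUBIC))
for f in(f,g):
  C=cloud(f); I=f['image'].astype(int)
  hsv=cv2.cvtColor(f['image'],cv2.COLOR_RGB2HSV)
  for nm,m in [('or',(hsv[...,0]<18)&(hsv[...,1]>170)&(hsv[...,2]>80)),('bl',(abs(hsv[...,0].astype(int)-112)<14)&(hsv[...,1]>150))]:
    n,l,st,c=cv2.connectedComponentsWithStats(m.astype(np.uint8))
    for i in range(1,n):
      if st[i,4]>25:
        P=C[l==i]; print(nm,st[i],c[i].round(1),np.median(P,0).round(3),P[:,2].max().round(3))
E
```

```text
or [257 166  30  17 294] [271.4 174.3] [0.585 0.174 0.079] 1.351
or [306 173  19  24 274] [315.7 185.1] [0.581 0.046 0.011] 1.351
or [445 237  10  14  58] [449.  244.3] [ 0.422 -0.352  0.037] 0.045
or [451 236   9  10  34] [455.  240.3] [ 0.435 -0.37   0.037] 1.351
bl [256 186  23  11 115] [266.3 191. ] [0.54  0.187 0.064] 1.351
bl [252 197  23  11 103] [262.4 201.6] [0.507 0.196 0.064] 0.107
bl [248 208  23  10  88] [258.2 212.2] [0.474 0.204 0.068] 0.108
or [255 203  23  33 370] [266.5 218.2] [0.585 0.191 0.076] 0.709
or [282 205  19  13 144] [290.7 211.2] [0.583 0.054 0.011] 0.709
bl [271 215  35  38 734] [288.7 234.5] [0.507 0.211 0.058] 0.709
```

View pics/c1.png

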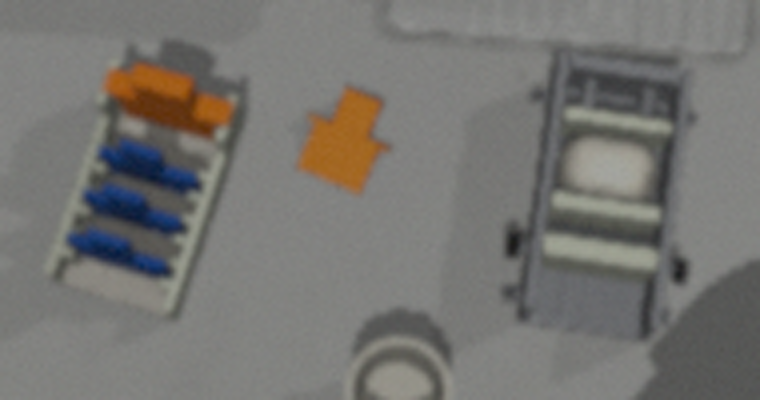

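View pics/c2.png

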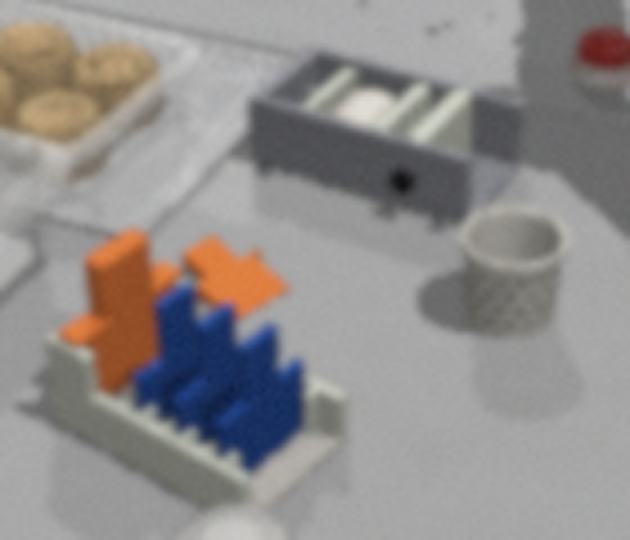

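```bash
cat >> h.py <<'E'
def psi():
    R=cv2.Rodrigues(np.array(state()['tool_rot']))[0]; return np.arctan2(R[1,0],R[0,0]),R
def go(x,y,z,p=None):
    """total tool-frame shift (cm) for translation with current yaw, then yaw"""
    s=state(); a,R=psi(); d=R.T@(np.array([x,y,z])-s['tcp_pos'])*100
    print('now',s['tcp_pos'].round(4),'psi %.3f'%a,'tool shift cm',d.round(2), 'yaw',None if p is None else round(-(p-a),3),'tilt',R[:,2].round(4))
E
python3 - <<'E'
from h import *
import pickle
f=pickle.load(open('top0.pkl','rb'))
# crop px -> px : /4 + offset
for n,u,v,z in [('rimNL',560,60,.062),('rimNR',688,68,.062),('rimFL',522,318,.062),('rimFR',655,335,.062),('plateL',556,205,.06),('plateR',660,215,.06)]:
    print(n,onplane(f,230+u/4,150+v/4,z).round(3))
go(0.54,-0.02,0.3,-0.15)
E
```

```text
rimNL [ 0.641 -0.109  0.062]
rimNR [ 0.641 -0.204  0.062]
rimFL [ 0.446 -0.09   0.062]
rimFR [ 0.44  -0.186  0.062]
plateL [ 0.531 -0.111  0.06 ]
plateR [ 0.529 -0.187  0.06 ]
now [ 0.2442 -0.5749  0.2476] psi 0.402 tool shift cm [ 48.93 -39.51  -5.18] yaw 0.552 tilt [-6.0e-04  1.2e-03 -1.0e+00]
```

```bash
python3 - <<'E'
from h import *
go(0.54,-0.13,0.25,-0.1)
E
```

```text
now [ 0.2442 -0.5749  0.2476] psi 0.402 tool shift cm [ 44.62 -29.38  -0.2 ] yaw 0.502 tilt [-6.0e-04  1.2e-03 -1.0e+00]
```

step_arm(deltas=[{"x":3.43,"y":-2.26},{"x":3.43,"y":-2.26},{"x":3.43,"y":-2.26},{"x":3.43,"y":-2.26},{"x":3.43,"y":-2.26},{"x":3.43,"y":-2.26},{"x":3.43,"y":-2.26},{"x":3.43,"y":-2.26},{"x":3.43,"y":-2.26},{"x":3.43,"y":-2.26},{"x":3.43,"y":-2.26},{"x":3.43,"y":-2.26},{"x":3.43,"y":-2.26},{"yaw":0.125},{"yaw":0.125},{"yaw":0.125},{"yaw":0.125},{"x":0}])

```text
invalid input
```

step_arm(deltas=[{"jaw":1,"x":3.43,"y":-2.26,"z":0,"yaw":0},{"jaw":1,"x":3.43,"y":-2.26,"z":0,"yaw":0},{"jaw":1,"x":3.43,"y":-2.26,"z":0,"yaw":0},{"jaw":1,"x":3.43,"y":-2.26,"z":0,"yaw":0},{"jaw":1,"x":3.43,"y":-2.26,"z":0,"yaw":0},{"jaw":1,"x":3.43,"y":-2.26,"z":0,"yaw":0},{"jaw":1,"x":3.43,"y":-2.26,"z":0,"yaw":0},{"jaw":1,"x":3.43,"y":-2.26,"z":0,"yaw":0},{"jaw":1,"x":3.43,"y":-2.26,"z":0,"yaw":0},{"jaw":1,"x":3.43,"y":-2.26,"z":0,"yaw":0},{"jaw":1,"x":3.43,"y":-2.26,"z":0,"yaw":0},{"jaw":1,"x":3.43,"y":-2.26,"z":0,"yaw":0},{"jaw":1,"x":3.43,"y":-2.26,"z":0,"yaw":0},{"jaw":1,"x":0,"y":0,"z":0,"yaw":0.125},{"jaw":1,"x":0,"y":0,"z":0,"yaw":0.125},{"jaw":1,"x":0,"y":0,"z":0,"yaw":0.125},{"jaw":1,"x":0,"y":0,"z":0,"yaw":0.125},{"jaw":1,"x":0,"y":0,"z":0,"yaw":0},{"jaw":1,"x":0,"y":0,"z":0,"yaw":0}])

```text
time: 2.05
tcp_pos: [0.5398, -0.1303, 0.2481]
tool_rot: [3.138, -0.148, -0.001]
ft_force: [1.1, 0.4, 0.2]
opening: 1.003
```

```bash
cat >> h.py <<'E'
def wgrab(name):
    import pickle
    s=state(); f=grab_frame('wrist'); f['image']=f['image'].copy()
    T=np.eye(4); T[:3,:3]=cv2.Rodrigues(np.array(s['tool_rot']))[0]; T[:3,3]=s['tcp_pos']
    W=T@f['mount']; f['R']=W[:3,:3].T; f['t']=-W[:3,:3].T@W[:3,3]
    save(name+'.png',f['image']); pickle.dump(f,open(name+'.pkl','wb')); return f
E
python3 - <<'E'
from h import *
f=wgrab('w1'); print(state()['q'].round(3),psi()[0])
E
```

```text
[ 0.354  0.4   -0.236  1.687  0.104  1.068 -1.58 ] -0.09469716030122272
```

View pics/w1.png

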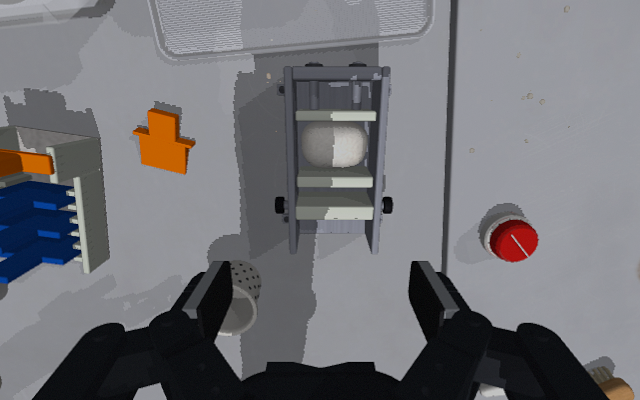

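```bash
python3 - <<'E'
from h import *
import pickle
f=pickle.load(open('w1.pkl','rb'))
save('c3.png',cv2.resize(f['image'][55:260,265:405],None,fx=4,fy=4,interpolation=cv2.INTER_CUBIC)[:820][200:760])
C=cloud(f)
for v in range(160,225,1): print(v,C[v,335].round(4),f['image'][v,335])
E
```

```text
160 [ 0.5543 -0.1481  0.0513] [189 185 182]
161 [ 0.5532 -0.148   0.0511] [185 182 179]
162 [ 0.5518 -0.1479  0.0497] [185 182 179]
163 [ 0.5506 -0.1479  0.049 ] [174 171 168]
164 [ 0.5495 -0.1478  0.049 ] [163 160 158]
165 [ 0.5481 -0.1477  0.0477] [151 148 145]
166 [ 0.5466 -0.1477  0.0458] [145 142 141]
167 [ 0.5448 -0.1477  0.0428] [71 69 68]
168 [ 0.5424 -0.1478  0.0371] [72 72 69]
169 [ 0.5386 -0.148   0.0264] [73 76 71]
170 [ 0.5387 -0.1477  0.0314] [74 77 72]
171 [ 0.5383 -0.1476  0.0345] [78 81 77]
172 [ 0.5385 -0.1473  0.0399] [85 88 84]
173 [ 0.5386 -0.1471  0.0444] [85 87 83]
174 [ 0.5385 -0.1469  0.0486] [85 86 83]
175 [ 0.5386 -0.1467  0.053 ] [84 85 81]
176 [ 0.5386 -0.1466  0.0573] [89 92 87]
177 [ 0.5383 -0.1464  0.06  ] [145 149 141]
178 [ 0.5372 -0.1463  0.0599] [174 179 170]
179 [ 0.536  -0.1462  0.0594] [187 192 183]
180 [ 0.5352 -0.1461  0.0604] [188 192 183]
181 [ 0.5342 -0.146   0.0609] [188 193 185]
182 [ 0.5329 -0.146   0.0601] [190 194 185]
183 [ 0.5316 -0.1459  0.0593] [191 195 187]
184 [ 0.5311 -0.1458  0.0613] [191 194 186]
185 [ 0.5294 -0.1457  0.0591] 
[... 975 characters left out ...]
 [ 0.5037 -0.1436  0.0623] [190 194 185]
210 [ 0.5023 -0.1435  0.0616] [190 194 185]
211 [ 0.5013 -0.1434  0.0619] [190 194 185]
212 [ 0.5001 -0.1433  0.0618] [191 195 186]
213 [ 0.4988 -0.1432  0.0615] [190 193 187]
214 [ 0.4978 -0.1431  0.0619] [191 194 187]
215 [ 0.4961 -0.143   0.0604] [192 195 188]
216 [ 0.4955 -0.1429  0.0619] [194 195 188]
217 [ 0.4944 -0.1428  0.0619] [188 189 183]
218 [ 0.4926 -0.1428  0.0605] [119 122 114]
219 [ 0.4921 -0.1426  0.0621] [171 175 168]
220 [ 0.4673 -0.1432  0.0061] [129 131 145]
221 [ 0.4664 -0.1431  0.0072] [132 133 147]
222 [ 0.4645 -0.143   0.0059] [132 134 146]
223 [ 0.4631 -0.1429  0.0058] [131 133 145]
224 [ 0.462  -0.1428  0.0066] [132 133 145]
```

View pics/c3.png

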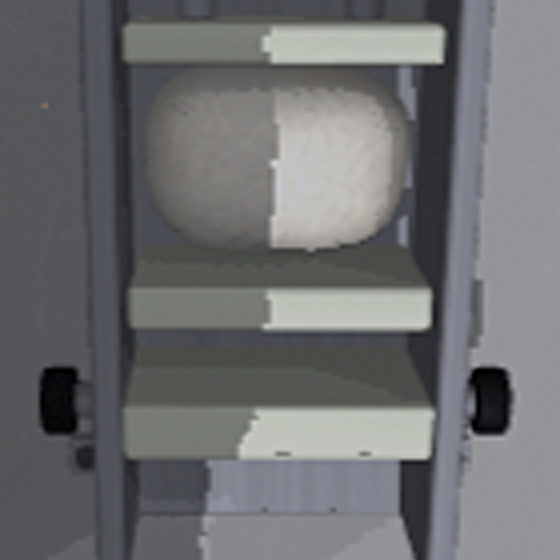

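```bash
python3 - <<'E'
from h import *
import pickle
f=pickle.load(open('w1.pkl','rb')); C=cloud(f)
I=f['image'].astype(int)
def edge(cols,r0,r1):  # per col last row where depth z high -> edges by depth jump
    pass
# stop face
pts=C[194:205,305:370].reshape(-1,3); m=abs(pts[:,0]-0.507)<.012
p=pts[m]; k=np.polyfit(p[:,1],p[:,0],1); print('stop face x=%.4f%+.4fy'%(k[1],k[0]),'at y=-.147',np.polyval(k,-.147))
# plate front edge: last row with z>0.052 in rows 178-192
E=[];U=[]
for u in range(303,368):
    r=[v for v in range(178,193) if C[v,u,2]>.05]; E.append(C[r[-1],u]);
    r=[v for v in range(203,212) if C[v,u,2]>.0605]; U.append(C[r[0],u])
for n,E in(('plate',E),('stopedge',U)):
    E=np.array(E); k=np.polyfit(E[:,1],E[:,0],1); print(n,k,np.polyval(k,-.147),E[:,1].min(),E[:,1].max())
# walls: rim points z~.062
P=C[70:250,270:400].reshape(-1,3); 
for x0 in (.46,.48,.53,.55,.57,.60,.62):
    m=(abs(P[:,0]-x0)<.006)&(P[:,2]>.0585)&(P[:,2]<.066); y=np.sort(P[m,1]); 
    a=y[y<-.18]; b=y[y>-.115]; print(x0,[ (q.min().round(4),q.max().round(4)) for q in(a,b) if len(q)], )
E
```

```text
stop face x=0.5206+0.0971y at y=-.147 0.5062847017606084
plate [0.20471505 0.56417383] 0.534080717120635 -0.17913945939330522 -0.11208168732811348
stopedge [0.0933256  0.51942029] 0.505701424598013 -0.17778211076122424 -0.10975859660702776
0.46 [(np.float64(-0.1885), np.float64(-0.1804)), (np.float64(-0.0968), np.float64(-0.0895))]
0.48 [(np.float64(-0.1915), np.float64(-0.183)), (np.float64(-0.0989), np.float64(-0.0901))]
0.53 [(np.float64(-0.1962), np.float64(-0.1801)), (np.float64(-0.1147), np.float64(-0.0955))]
0.55 [(np.float64(-0.1977), np.float64(-0.189)), (np.float64(-0.1057), np.float64(-0.097))]
0.57 [(np.float64(-0.1992), np.float64(-0.1911)), (np.float64(-0.1077), np.float64(-0.0993))]
0.6 [(np.float64(-0.2031), np.float64(-0.1876)), (np.float64(-0.1108), np.float64(-0.1022))]
0.62 [(np.float64(-0.2044), np.float64(-0.1964)), (np.float64(-0.1123), np.float64(-0.1042))]
```

```bash
python3 - <<'E'
from h import *
go(0.525,0.185,0.25,-0.25)
E
```

```text
now [ 0.5398 -0.1304  0.2482] psi -0.095 tool shift cm [ -4.46 -31.26  -0.18] yaw 0.155 tilt [-2.e-04  0.e+00 -1.e+00]
```

step_arm(deltas=[{"jaw":1,"x":-0.64,"y":-4.47,"z":0,"yaw":0},{"jaw":1,"x":-0.64,"y":-4.47,"z":0,"yaw":0},{"jaw":1,"x":-0.64,"y":-4.47,"z":0,"yaw":0},{"jaw":1,"x":-0.64,"y":-4.47,"z":0,"yaw":0},{"jaw":1,"x":-0.64,"y":-4.47,"z":0,"yaw":0},{"jaw":1,"x":-0.64,"y":-4.47,"z":0,"yaw":0},{"jaw":1,"x":-0.64,"y":-4.47,"z":0,"yaw":0},{"jaw":0.8,"x":0,"y":0,"z":0,"yaw":0.08},{"jaw":0.8,"x":0,"y":0,"z":0,"yaw":0.075},{"jaw":0.8,"x":0,"y":0,"z":0,"yaw":0},{"jaw":0.8,"x":0,"y":0,"z":0,"yaw":0}])

```text
time: 3.2
tcp_pos: [0.526, 0.1851, 0.2483]
tool_rot: [3.117, -0.392, -0.0]
ft_force: [-0.3, -0.1, -0.3]
opening: 0.798
```

```bash
python3 - <<'E'
from h import *
f=wgrab('w2'); print(state()['q'].round(3),psi()[0])
C=cloud(f); hsv=cv2.cvtColor(f['image'],cv2.COLOR_RGB2HSV)
for nm,m in [('or',(hsv[...,0]<18)&(hsv[...,1]>170)&(hsv[...,2]>80)),('bl',(abs(hsv[...,0].astype(int)-112)<14)&(hsv[...,1]>150))]:
    P=C[m&(C[...,1]>.1)]
    t=P[(P[:,2]>.09)]; print(nm,len(t),t.min(0).round(4),t.max(0).round(4))
    # tops
    n,l,st,c=cv2.connectedComponentsWithStats((m&(C[...,2]>(.1 if nm=='bl' else .105))).astype(np.uint8))
    for i in range(1,n):
      if st[i,4]>25:
        Q=C[l==i]; r=cv2.minAreaRect((Q[:,:2]*1000).astype(np.float32)); print(nm,st[i],Q[:,2].max().round(4),np.median(Q[:,2]).round(4),r)
E
```

```text
[-0.198  0.405 -0.271  1.681  0.12   1.072 -2.327] -0.25085363624383855
or 1293 [0.5781 0.1557 0.0908] [0.6063 0.2006 0.3737]
or [ 281  104   56   26 1253] 0.3737 0.1176 ((595.1616821289062, 176.96856689453125), (44.105796813964844, 27.3863582611084), 77.67881774902344)
bl 1262 [0.4708 0.1175 0.09  ] [0.6063 0.2467 0.3737]
bl [292 168  33  10 303] 0.3737 0.1038 ((574.3220825195312, 183.2933807373047), (28.691547393798828, 71.51237487792969), 75.96153259277344)
bl [293 204  32   9 277] 0.3737 0.1036 ((557.831298828125, 187.41995239257812), (28.840312957763672, 105.57141876220703), 75.80661010742188)
bl [294 237  31   9 260] 0.1057 0.1035 ((477.59173583984375, 207.66944885253906), (28.898897171020508, 8.618438720703125), 76.76081848144531)
```

View pics/w2.png

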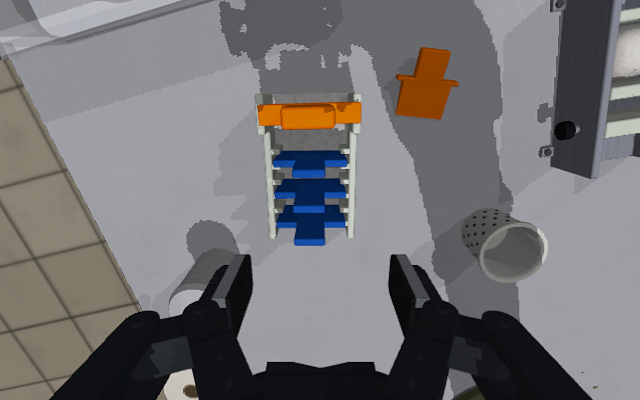

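```bash
python3 - <<'E'
from h import *
import pickle
f=pickle.load(open('w2.pkl','rb')); C=cloud(f); hsv=cv2.cvtColor(f['image'],cv2.COLOR_RGB2HSV)
bl=(abs(hsv[...,0].astype(int)-112)<14)&(hsv[...,1]>150); o=(hsv[...,0]<18)&(hsv[...,1]>170)&(hsv[...,2]>80)
cs=[]
for nm,m,lo,hi in(('bl',bl,.101,.107),('or',o,.114,.121)):
    n,l,st,c=cv2.connectedComponentsWithStats((m&(C[...,2]>lo)&(C[...,2]<hi)).astype(np.uint8))
    for i in range(1,n):
      if st[i,4]>25:
        Q=C[l==i]; r=cv2.minAreaRect((Q[:,:2]*1000).astype(np.float32)); print(nm,np.median(Q[:,2]).round(4),np.array(r[0]).round(1),np.array(r[1]).round(1),r[2]); cs.append(r[0])
cs=np.array(cs); d=cs[0]-cs[2]; print('yaw',np.arctan2(d[1],d[0]), np.linalg.norm(d), np.linalg.norm(cs[3]-cs[0]))
# rack walls
w=(C[...,2]>.03)&(C[...,2]<.045)&(hsv[...,1]<60)
# tilted: salt shaker top
f2=pickle.load(open('top0.pkl','rb')); C2=cloud(f2); m=np.zeros((400,640),bool); m[210:245,188:222]=1
Q=C2[m&(C2[...,2]>.05)]; print('salt',Q.min(0),Q.max(0),np.median(Q,0))
save('c4.png',cv2.resize(f['image'][40:260,220:470],None,fx=3,fy=3,interpolation=cv2.INTER_CUBIC)[:600])
E
```

```text
bl 0.1038 [543.3 191. ] [28.7  7.6] 75.48528289794922
bl 0.1037 [510.5 199.4] [28.9  7.9] 77.0257797241211
bl 0.1036 [477.6 207.7] [28.9  8.6] 76.76081848144531
or 0.1176 [590.5 178. ] [44.  17.9] 77.67881774902344
yaw -0.24784926469929808 67.77628900314669 48.97812645599555
salt [0.228968   0.00157292 0.05059281] [0.4507349  0.38157545 1.35125533] [0.41587781 0.34493619 0.09070581]
```

View pics/c4.png

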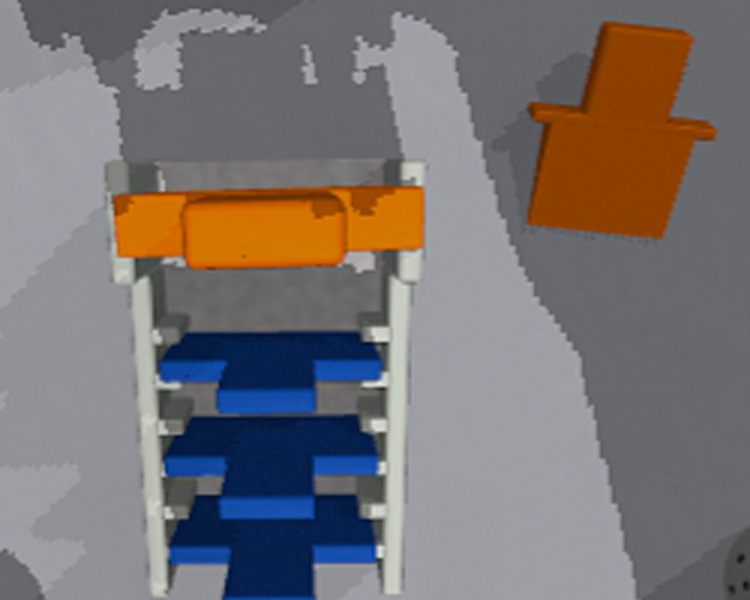

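```bash
python3 - <<'E'
from h import *
go(0.4776,0.2077,0.084,-0.248)
E
```

```text
now [0.5261 0.185  0.2483] psi -0.251 tool shift cm [-5.26 -1.   16.43] yaw -0.003 tilt [-1.e-04 -0.e+00 -1.e+00]
```

step_arm(deltas=[{"jaw":0.6,"x":-2.6,"y":-0.5,"z":2,"yaw":0},{"jaw":0.6,"x":-2.66,"y":-0.5,"z":3.4,"yaw":0},{"jaw":0.6,"x":0,"y":0,"z":4,"yaw":0},{"jaw":0.6,"x":0,"y":0,"z":3,"yaw":0},{"jaw":0.6,"x":0,"y":0,"z":2,"yaw":0},{"jaw":0.6,"x":0,"y":0,"z":2,"yaw":0},{"jaw":0.6,"x":0,"y":0,"z":0,"yaw":0},{"jaw":0.6,"x":0,"y":0,"z":0,"yaw":0}], grip_force=40)

```text
time: 4.05
tcp_pos: [0.4777, 0.208, 0.0846]
tool_rot: [3.117, -0.396, -0.001]
ft_force: [-0.9, 0.1, 0.2]
opening: 0.602
```

```bash
python3 - <<'E'
from h import *
f=wgrab('w3'); go(0.4776,0.2077,0.084,-0.248)
E
```

```text
now [0.4781 0.2082 0.0851] psi -0.253 tool shift cm [-0.03  0.07  0.11] yaw -0.005 tilt [ 8.e-04  5.e-04 -1.e+00]
```

View pics/w3.png

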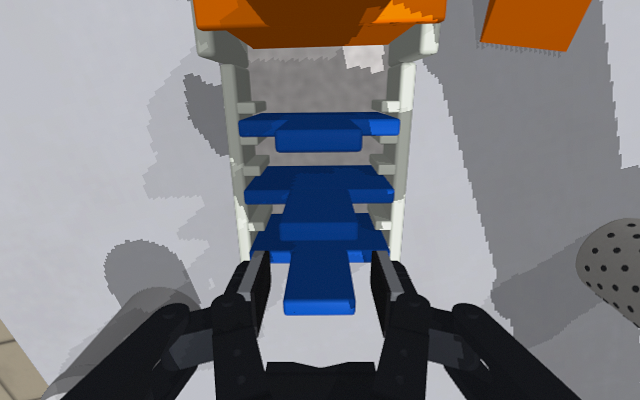

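The pads straddle spacer 1's tab (320,280) evenly. I'll close on it, then lift.

step_arm(deltas=[{"jaw":0.2,"x":0,"y":0,"z":0,"yaw":-0.004},{"jaw":0.2,"x":0,"y":0,"z":0,"yaw":0},{"jaw":0.2,"x":0,"y":0,"z":0,"yaw":0},{"jaw":0.2,"x":0,"y":0,"z":0,"yaw":0},{"jaw":0.2,"x":0,"y":0,"z":0,"yaw":0},{"jaw":0.2,"x":0,"y":0,"z":0,"yaw":0}], grip_force=40)

```text
time: 4.7
tcp_pos: [0.4783, 0.2084, 0.0855]
tool_rot: [-3.116, 0.39, -0.003]
ft_force: [0.4, -0.4, 5.6]
opening: 0.339
```

step_arm(deltas=[{"jaw":0.2,"x":0,"y":0,"z":-1,"yaw":0},{"jaw":0.2,"x":0,"y":0,"z":-2,"yaw":0},{"jaw":0.2,"x":0,"y":0,"z":-3,"yaw":0},{"jaw":0.2,"x":0,"y":0,"z":-4,"yaw":0},{"jaw":0.2,"x":0,"y":0,"z":-3,"yaw":0},{"jaw":0.2,"x":0,"y":0,"z":0,"yaw":0}], grip_force=40)

```text
time: 5.3
tcp_pos: [0.4793, 0.2094, 0.2192]
tool_rot: [-3.113, 0.39, -0.011]
ft_force: [-0.3, -0.3, -0.8]
opening: 0.343
```

```bash
python3 - <<'E'
from h import *
f=wgrab('w4'); print(state()['opening'],state()['ft_force'])
go(0.517,-0.1443,0.215,-0.095)
E
```

```text
0.3397539489779435 [ 0.22448029  0.14929951 -1.82859093]
now [0.4784 0.2087 0.2169] psi -0.249 tool shift cm [12.44 33.26  0.14] yaw -0.154 tilt [ 0.0045  0.002  -1.    ]
```

View pics/w4.png

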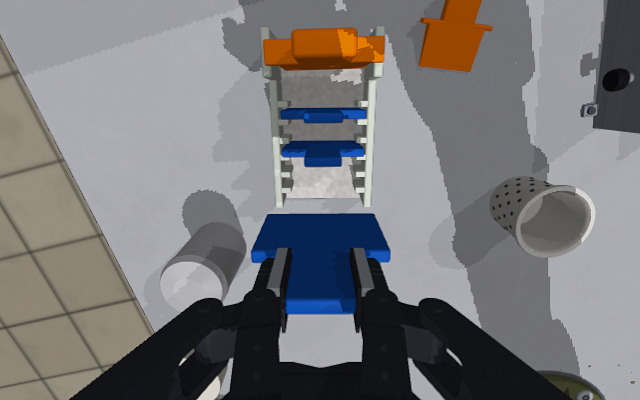

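step_arm(deltas=[{"jaw":0.2,"x":0.8,"y":2.1,"z":0,"yaw":0},{"jaw":0.2,"x":1.4,"y":4,"z":0,"yaw":0},{"jaw":0.2,"x":1.5,"y":4,"z":0,"yaw":0},{"jaw":0.2,"x":1.5,"y":4,"z":0,"yaw":0},{"jaw":0.2,"x":1.5,"y":4,"z":0,"yaw":0},{"jaw":0.2,"x":1.5,"y":4,"z":0,"yaw":-0.05},{"jaw":0.2,"x":1.5,"y":4,"z":0,"yaw":-0.05},{"jaw":0.2,"x":1.5,"y":4,"z":0,"yaw":-0.054},{"jaw":0.2,"x":1,"y":2.5,"z":0,"yaw":0},{"jaw":0.2,"x":0,"y":0,"z":0,"yaw":0},{"jaw":0.2,"x":0,"y":0,"z":0,"yaw":0}], grip_force=40)

```text
time: 6.45
tcp_pos: [0.525, -0.1362, 0.2132]
tool_rot: [-3.137, 0.152, 0.004]
ft_force: [-0.3, 0.8, -0.0]
opening: 0.349
```

```bash
python3 - <<'E'
from h import *
f=wgrab('w5'); print(state()['opening'],state()['ft_force'])
go(0.5147,-0.1441,0.085,-0.095)
C=cloud(f); hsv=cv2.cvtColor(f['image'],cv2.COLOR_RGB2HSV)
bl=(abs(hsv[...,0].astype(int)-112)<14)&(hsv[...,1]>150)
P=C[bl&(C[...,2]>.1)]; print(P.min(0),P.max(0))
E
```

```text
0.34497559183097753 [-0.58521228  0.68204271 -0.39707551]
now [ 0.5251 -0.1351  0.2135] psi -0.095 tool shift cm [-0.93  1.01 12.85] yaw 0.0 tilt [-0.0018  0.0012 -1.    ]
[ 0.51371507 -0.19455841  0.13447631] [ 0.60772777 -0.07786937  0.33844059]
```

View pics/w5.png

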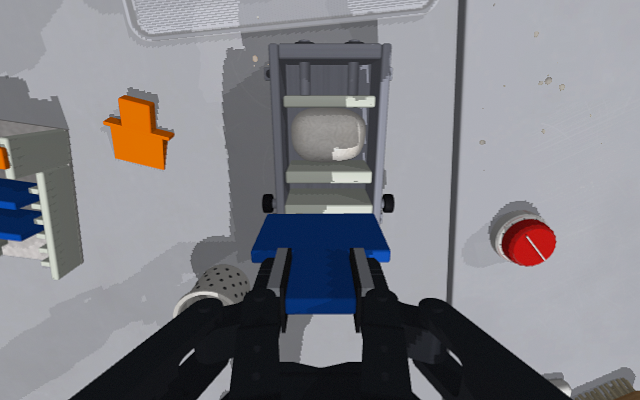

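```bash
python3 - <<'E'
from h import *
import pickle
f=pickle.load(open('w5.pkl','rb')); C=cloud(f)
P=C[220:258,265:375].reshape(-1,3); P=P[(P[:,2]>.1)]
c=P.mean(0); n=np.linalg.svd(P-c,full_matrices=False)[2][2]; n*=np.sign(n[0]); print('normal',n.round(4),'yaw',np.arctan2(n[1],n[0]),'c',c, np.std((P-c)@n))
print('row mins', [ (v,C[v,320].round(4)) for v in (212,214,216,218,222,230,240,250,256,258,262,270,280)])
R=psi()[1]; t=state()['tcp_pos']; print('face rel TCP (tool x)', ((P-t)@R[:,0]).mean(), 'y extents', np.percentile((P-t)@R[:,1],[0.5,99.5]))
E
```

```text
normal [ 0.9776 -0.091  -0.1898] yaw -0.0927987587210581 c [ 0.52848815 -0.1368376   0.17543887] 0.003955337394810605
row mins [(212, array([ 0.4995, -0.1342,  0.0604])), (214, array([ 0.5277, -0.137 ,  0.1367])), (216, array([ 0.5275, -0.137 ,  0.1398])), (218, array([ 0.5276, -0.137 ,  0.1437])), (222, array([ 0.5277, -0.137 ,  0.1508])), (230, array([ 0.528 , -0.1371,  0.164 ])), (240, array([ 0.5273, -0.137 ,  0.1763])), (250, array([ 0.5276, -0.1371,  0.1887])), (256, array([ 0.528 , -0.1371,  0.1961])), (258, array([ 0.5276, -0.1371,  0.1973])), (262, array([ 0.5282, -0.1372,  0.2024])), (270, array([ 0.527 , -0.1371,  0.2078])), (280, array([ 0.5272, -0.1371,  0.2165]))]
face rel TCP (tool x) 0.003591471962207084 y extents [-0.0325633  0.0352811]
```

step_arm(deltas=[{"jaw":0.2,"x":-0.4,"y":0.5,"z":0,"yaw":0},{"jaw":0.2,"x":-0.4,"y":0.5,"z":0,"yaw":0},{"jaw":0.2,"x":0,"y":0,"z":2,"yaw":0},{"jaw":0.2,"x":0,"y":0,"z":3,"yaw":0},{"jaw":0.2,"x":0,"y":0,"z":1,"yaw":0},{"jaw":0.2,"x":0,"y":0,"z":0,"yaw":0},{"jaw":0.2,"x":0,"y":0,"z":0,"yaw":0}], grip_force=40)

```text
time: 7.2
tcp_pos: [0.5172, -0.1451, 0.1551]
tool_rot: [3.138, -0.149, 0.001]
ft_force: [0.9, 0.2, -0.2]
opening: 0.342
```

```bash
python3 - <<'E'
from h import *
f=wgrab('w6'); go(0.5161,-0.1442,0.089,-0.095)
save('c6.png',cv2.resize(f['image'][130:300,220:420],None,fx=3.5,fy=3.5,interpolation=cv2.INTER_CUBIC))
C=cloud(f)
for v in range(180,236,2): print(v,C[v,320].round(4))
E
```

```text
now [ 0.5175 -0.1452  0.1554] psi -0.095 tool shift cm [-0.16 -0.09  6.64] yaw -0.0 tilt [ 1.6e-03 -3.0e-04 -1.0e+00]
180 [ 0.5386 -0.1478  0.0568]
182 [ 0.5381 -0.1478  0.0606]
184 [ 0.5362 -0.1476  0.0591]
186 [ 0.5348 -0.1474  0.0596]
188 [ 0.5335 -0.1473  0.0602]
190 [ 0.5318 -0.1472  0.0599]
192 [ 0.5303 -0.147   0.0601]
194 [ 0.5288 -0.1469  0.0601]
196 [ 0.5095 -0.145   0.0061]
198 [ 0.5074 -0.1448  0.0056]
200 [ 0.5067 -0.1447  0.0093]
202 [ 0.5067 -0.1447  0.015 ]
204 [ 0.5067 -0.1447  0.0202]
206 [ 0.5066 -0.1447  0.0252]
208 [ 0.5068 -0.1447  0.0307]
210 [ 0.5067 -0.1447  0.0353]
212 [ 0.5066 -0.1447  0.0397]
214 [ 0.5198 -0.146   0.0778]
216 [ 0.5198 -0.146   0.0814]
218 [ 0.5199 -0.146   0.0853]
220 [ 0.52   -0.146   0.0892]
222 [ 0.5201 -0.1461  0.0927]
224 [ 0.5201 -0.1461  0.0961]
226 [ 0.52  -0.146  0.099]
228 [ 0.5199 -0.146   0.1017]
230 [ 0.5203 -0.1461  0.1057]
232 [ 0.5202 -0.1461  0.1084]
234 [ 0.5196 -0.146   0.1099]
```

View pics/c6.png

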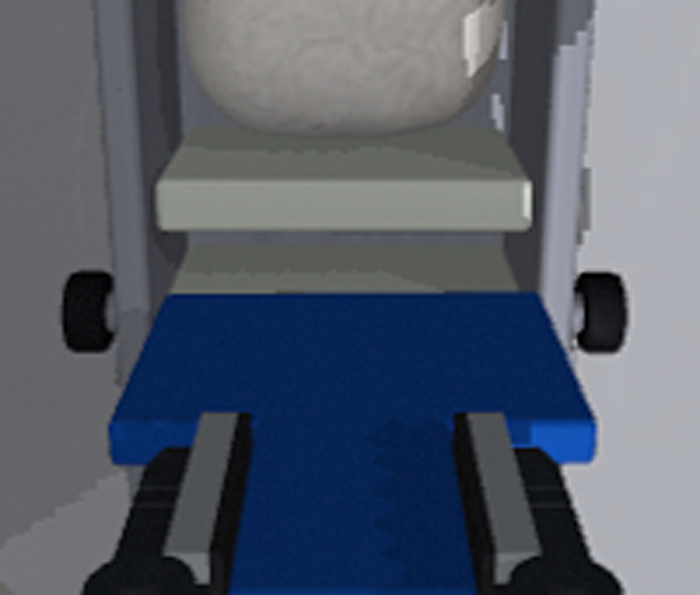

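step_arm(deltas=[{"jaw":0.2,"x":-0.1,"y":-0.08,"z":1.5,"yaw":0},{"jaw":0.2,"x":0,"y":0,"z":2,"yaw":0},{"jaw":0.2,"x":0,"y":0,"z":2,"yaw":0},{"jaw":0.2,"x":0,"y":0,"z":0.8,"yaw":0},{"jaw":0.2,"x":0,"y":0,"z":0.2,"yaw":0},{"jaw":0.2,"x":0,"y":0,"z":0.1,"yaw":0},{"jaw":0.2,"x":0,"y":0,"z":0,"yaw":0},{"jaw":0.2,"x":0,"y":0,"z":0,"yaw":0}], grip_force=40)

```text
time: 8.05
tcp_pos: [0.5164, -0.1444, 0.0891]
tool_rot: [3.138, -0.15, 0.002]
ft_force: [-0.4, 0.2, -1.3]
opening: 0.342
```

step_arm(deltas=[{"jaw":0.2,"x":-0.2,"y":0,"z":0,"yaw":0},{"jaw":0.2,"x":-0.2,"y":0,"z":0.1,"yaw":0},{"jaw":0.2,"x":0,"y":0,"z":0.1,"yaw":0},{"jaw":0.2,"x":0,"y":0,"z":0.1,"yaw":0},{"jaw":0.2,"x":0,"y":0,"z":0,"yaw":0},{"jaw":0.2,"x":0,"y":0,"z":0,"yaw":0}], grip_force=40)

```text
time: 8.65
tcp_pos: [0.5121, -0.144, 0.0855]
tool_rot: [3.138, -0.15, 0.001]
ft_force: [-1.0, -0.0, 5.7]
opening: 0.344
```

step_arm(deltas=[{"jaw":0.2,"x":-0.1,"y":0,"z":-0.02,"yaw":0},{"jaw":0.2,"x":-0.05,"y":0,"z":0,"yaw":0},{"jaw":0.2,"x":0,"y":0,"z":0,"yaw":0},{"jaw":0.2,"x":0,"y":0,"z":0,"yaw":0}], grip_force=40)

```text
time: 9.05
tcp_pos: [0.5117, -0.144, 0.0856]
tool_rot: [3.138, -0.15, 0.004]
ft_force: [5.0, -0.4, -1.0]
opening: 0.342
```

```bash
python3 - <<'E'
from h import *
f=wgrab('w7'); s=state(); print(s['ft_force'],s['torque']); go(0.5121,-0.1442,0.085,-0.095)
save('c7.png',cv2.resize(f['image'][100:330,220:420],None,fx=3.0,fy=2.6,interpolation=cv2.INTER_CUBIC))
C=cloud(f)
for v in range(190,246,3): print(v,C[v,320].round(4))
E
```

```text
[ 5.68832451 -1.34643504 -2.0669061 ] [-0.19419854 -1.18443822 -0.11302668]
now [ 0.5117 -0.1439  0.0856] psi -0.095 tool shift cm [0.04 0.02 0.06] yaw -0.0 tilt [ 2.3e-03 -2.0e-04 -1.0e+00]
190 [ 0.539  -0.1473  0.0317]
193 [ 0.5385 -0.1472  0.036 ]
196 [ 0.5384 -0.1472  0.0415]
199 [ 0.5384 -0.1472  0.0468]
202 [ 0.5385 -0.1472  0.052 ]
205 [ 0.5384 -0.1472  0.0567]
208 [ 0.5375 -0.1471  0.0588]
211 [ 0.5361 -0.147   0.0593]
214 [ 0.5348 -0.1469  0.0604]
217 [ 0.5325 -0.1467  0.0589]
220 [ 0.5311 -0.1465  0.0595]
223 [ 0.5295 -0.1464  0.0598]
226 [ 0.5277 -0.1462  0.0597]
229 [ 0.515  -0.145   0.0352]
232 [ 0.5147 -0.1449  0.0389]
235 [ 0.5144 -0.1449  0.0425]
238 [ 0.5147 -0.1449  0.0471]
241 [ 0.5152 -0.145   0.0519]
244 [ 0.5148 -0.1449  0.0549]
```

View pics/c7.png

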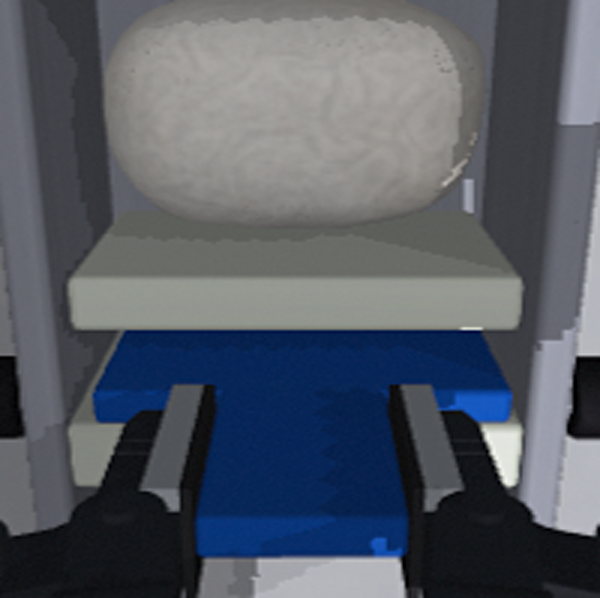

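step_arm(deltas=[{"jaw":0.2,"x":0.05,"y":0,"z":0.06,"yaw":0},{"jaw":0.2,"x":0,"y":0,"z":0.04,"yaw":0},{"jaw":0.2,"x":0,"y":0,"z":0,"yaw":0},{"jaw":0.5,"x":0,"y":0,"z":0,"yaw":0},{"jaw":0.6,"x":0,"y":0,"z":0,"yaw":0},{"jaw":0.6,"x":0,"y":0,"z":0,"yaw":0},{"jaw":0.6,"x":0,"y":0,"z":-1,"yaw":0},{"jaw":0.6,"x":0,"y":0,"z":-3,"yaw":0},{"jaw":0.6,"x":0,"y":0,"z":-4,"yaw":0},{"jaw":0.7,"x":0,"y":0,"z":-4,"yaw":0},{"jaw":0.8,"x":0,"y":0,"z":0,"yaw":0},{"jaw":0.8,"x":0,"y":0,"z":0,"yaw":0}], grip_force=40)

```text
time: 10.3
tcp_pos: [0.5112, -0.144, 0.2057]
tool_rot: [3.137, -0.15, 0.003]
ft_force: [-0.7, -0.3, -0.1]
opening: 0.803
```

```bash
python3 - <<'E'
from h import *
f=wgrab('w8'); go(0.5905,0.178,0.215,-0.248)
save('c8.png',cv2.resize(f['image'][20:280,200:440],None,fx=2.5,fy=2.2,interpolation=cv2.INTER_CUBIC))
C=cloud(f)
for v in range(180,250,2): print(v,C[v,320].round(4),f['image'][v,320])
E
```

```text
now [ 0.5105 -0.1438  0.2046] psi -0.095 tool shift cm [  4.9  -32.8   -1.05] yaw 0.153 tilt [-2.e-04 -1.e-04 -1.e+00]
180 [ 0.5151 -0.145   0.0428] [ 6 27 67]
182 [ 0.5147 -0.145   0.0482] [ 2 30 73]
184 [ 0.5145 -0.145   0.0546] [ 2 28 73]
186 [ 0.5146 -0.145   0.0616] [ 4 30 73]
188 [ 0.5152 -0.145   0.0696] [ 0 29 71]
190 [ 0.5147 -0.145   0.0741] [ 5 31 73]
192 [ 0.5148 -0.145   0.08  ] [ 7 32 75]
194 [ 0.5149 -0.145   0.0859] [ 4 32 74]
196 [ 0.5144 -0.145   0.0899] [ 5 30 75]
198 [ 0.5151 -0.145   0.097 ] [ 5 29 74]
200 [ 0.5145 -0.145   0.1002] [ 4 29 74]
202 [ 0.5141 -0.1449  0.1037] [  9  46 107]
204 [ 0.5123 -0.1448  0.1034] [  6  43 105]
206 [ 0.511  -0.1446  0.1042] [  7  44 104]
208 [ 0.5091 -0.1444  0.1035] [  2  43 103]
210 [ 0.5073 -0.1443  0.1031] [ 57  68 102]
212 [ 0.4683 -0.1405  0.006 ] [136 138 150]
214 [ 0.4654 -0.1402  0.0048] [133 135 146]
216 [ 0.4638 -0.1401  0.0068] [134 137 147]
218 [ 0.4603 -0.1397  0.0041] [133 136 147]
220 [ 0.4587 -0.1396  0.0061] [134 136 148]
222 [ 0.4563 -0.1394  0.0063] [134 136 149]
224 [ 0.4535 -0.1391  0.0055] [133 135 147]
226 [ 0.451  -0.1388  0.0054] [134 136 149]
228 [ 0.4462 -0.1384 -0.    ] [134 134 140]
230 [ 0.444  -0.1382  0.0007] [143 144 148]
232 [ 0.4416 -0.1379  0.0011] [142 144 149]
234 [ 4.387e-01 -1.377e-01  4.000e-04] [143 144 150]
236 [ 0.4355 -0.1374 -0.001 ] [143 144 149]
238 [ 0.4331 -0.1371 -0.0007] [143 145 150]
240 [ 0.4311 -0.1369  0.0005] [142 144 149]
242 [ 0.4279 -0.1366 -0.0007] [142 143 149]
244 [ 0.4251 -0.1364 -0.001 ] [143 144 150]
246 [ 0.4222 -0.1361 -0.0016] [142 143 147]
248 [ 4.206e-01 -1.359e-01  3.000e-04] [142 143 148]
```

View pics/c8.png

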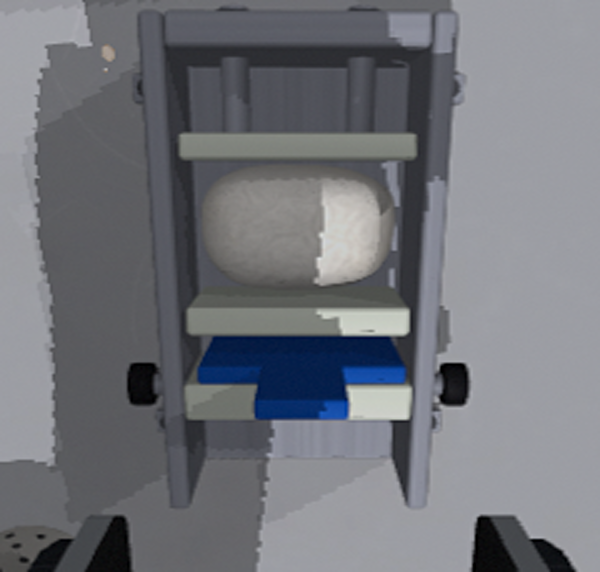

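step_arm(deltas=[{"jaw":0.8,"x":0.6,"y":-4.1,"z":-0.5,"yaw":0},{"jaw":0.8,"x":0.6,"y":-4.1,"z":-0.5,"yaw":0},{"jaw":0.8,"x":0.6,"y":-4.1,"z":0,"yaw":0},{"jaw":0.8,"x":0.6,"y":-4.1,"z":0,"yaw":0},{"jaw":0.8,"x":0.6,"y":-4.1,"z":0,"yaw":0},{"jaw":0.8,"x":0.6,"y":-4.1,"z":0,"yaw":0},{"jaw":0.8,"x":0.6,"y":-4.1,"z":0,"yaw":0},{"jaw":0.8,"x":0.7,"y":-4.1,"z":0,"yaw":0},{"jaw":0.8,"x":0,"y":0,"z":0,"yaw":0.08},{"jaw":0.8,"x":0,"y":0,"z":0,"yaw":0.073},{"jaw":0.8,"x":0,"y":0,"z":0,"yaw":0},{"jaw":0.8,"x":0,"y":0,"z":0,"yaw":0}])

```text
time: 11.55
tcp_pos: [0.5904, 0.1777, 0.2133]
tool_rot: [3.117, -0.386, -0.003]
ft_force: [0.3, 0.0, -0.8]
opening: 0.801
```

```bash
python3 - <<'E'
from h import *
f=wgrab('w9'); go(0.5905,0.178,0.1,-0.248); print(state()['q'].round(3))
C=cloud(f); hsv=cv2.cvtColor(f['image'],cv2.COLOR_RGB2HSV)
o=(hsv[...,0]<18)&(hsv[...,1]>170)&(hsv[...,2]>60)
n,l,st,c=cv2.connectedComponentsWithStats((o&(C[...,2]>.115)&(C[...,2]<.121)).astype(np.uint8))
for i in range(1,n):
      if st[i,4]>25:
        Q=C[l==i]; r=cv2.minAreaRect((Q[:,:2]*1000).astype(np.float32)); print(st[i],np.median(Q[:,2]).round(4),r)
E
```

```text
now [0.5906 0.1776 0.2136] psi -0.247 tool shift cm [ 0.   -0.05 11.36] yaw 0.001 tilt [-1.6e-03 -6.0e-04 -1.0e+00]
[-0.187  0.523 -0.235  1.574  0.134  1.062 -2.274]
[ 290  195   57   24 1194] 0.1176 ((591.2473754882812, 178.24472045898438), (42.91629409790039, 17.90969467163086), 77.14041900634766)
```

View pics/w9.png

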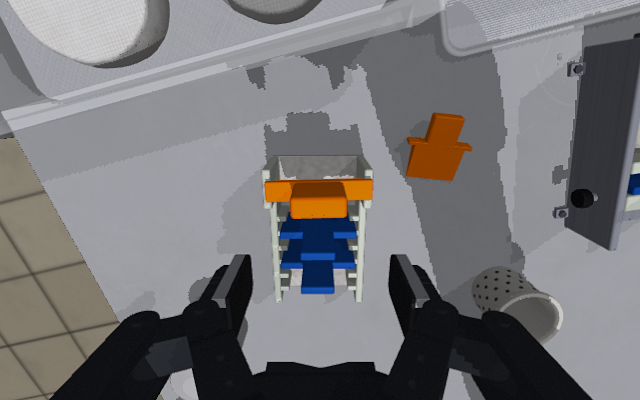

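step_arm(deltas=[{"jaw":0.8,"x":0.05,"y":-0.05,"z":3,"yaw":0},{"jaw":0.75,"x":0,"y":0,"z":4,"yaw":0},{"jaw":0.7,"x":0,"y":0,"z":2.8,"yaw":0},{"jaw":0.7,"x":0,"y":0,"z":1.2,"yaw":0},{"jaw":0.7,"x":0,"y":0,"z":0.4,"yaw":0},{"jaw":0.7,"x":0,"y":0,"z":0,"yaw":0},{"jaw":0.4,"x":0,"y":0,"z":0,"yaw":0},{"jaw":0.4,"x":0,"y":0,"z":0,"yaw":0},{"jaw":0.4,"x":0,"y":0,"z":0,"yaw":0},{"jaw":0.4,"x":0,"y":0,"z":0,"yaw":0}], grip_force=60)

```text
time: 12.6
tcp_pos: [0.5926, 0.1788, 0.1023]
tool_rot: [-3.116, 0.389, -0.005]
ft_force: [-1.5, -0.3, 6.4]
opening: 0.506
```

```bash
python3 - <<'E'
from h import *
f=wgrab('w10'); go(0.5905,0.178,0.1,-0.248); s=state(); print(s['opening'],s['ft_force'])
E
```

```text
now [0.5926 0.1788 0.1023] psi -0.248 tool shift cm [-0.19  0.13  0.23] yaw -0.0 tilt [ 3.1e-03  9.0e-04 -1.0e+00]
0.5120421364776692 [-0.4915141  -0.2950009   6.89644161]
```

View pics/w10.png

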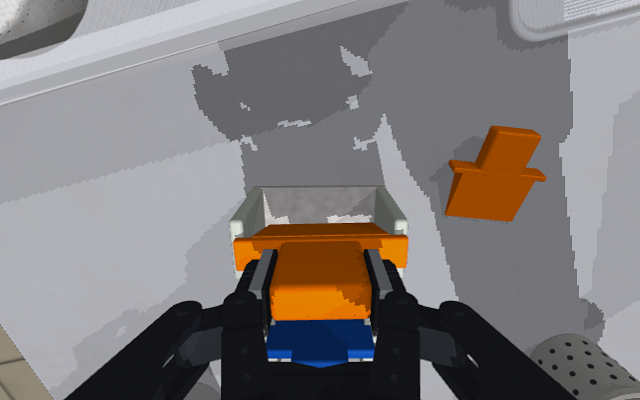

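step_arm(deltas=[{"jaw":0.4,"x":0,"y":0,"z":-1,"yaw":0},{"jaw":0.4,"x":0,"y":0,"z":-2,"yaw":0},{"jaw":0.4,"x":0,"y":0,"z":-3,"yaw":0},{"jaw":0.4,"x":0,"y":0,"z":-4,"yaw":0},{"jaw":0.4,"x":0,"y":0,"z":-3,"yaw":0},{"jaw":0.4,"x":0,"y":0,"z":0,"yaw":0},{"jaw":0.4,"x":0,"y":0,"z":0,"yaw":0}], grip_force=60)

```text
time: 13.35
tcp_pos: [0.5915, 0.1783, 0.2315]
tool_rot: [-3.117, 0.389, -0.002]
ft_force: [-0.9, -0.2, -2.0]
opening: 0.506
```

```bash
python3 - <<'E'
from h import *
go(0.530,-0.146,0.23,-0.095); s=state(); print(s['opening'],s['ft_force'])
E
```

```text
now [0.5915 0.1783 0.2315] psi -0.248 tool shift cm [ 2.01 32.95  0.13] yaw -0.153 tilt [ 1.4e-03  4.0e-04 -1.0e+00]
0.5059642492779044 [-0.88256094 -0.19913582 -2.02619984]
```

step_arm(deltas=[{"jaw":0.4,"x":0.15,"y":2,"z":0,"yaw":0},{"jaw":0.4,"x":0.25,"y":4,"z":0,"yaw":0},{"jaw":0.4,"x":0.25,"y":4.2,"z":0,"yaw":0},{"jaw":0.4,"x":0.25,"y":4.2,"z":0,"yaw":0},{"jaw":0.4,"x":0.25,"y":4.2,"z":0,"yaw":0},{"jaw":0.4,"x":0.25,"y":4.2,"z":0,"yaw":0},{"jaw":0.4,"x":0.25,"y":4.2,"z":0,"yaw":0},{"jaw":0.4,"x":0.2,"y":3.9,"z":0,"yaw":0},{"jaw":0.4,"x":0.16,"y":2.05,"z":0,"yaw":0},{"jaw":0.4,"x":0,"y":0,"z":0,"yaw":-0.05},{"jaw":0.4,"x":0,"y":0,"z":0,"yaw":-0.05},{"jaw":0.4,"x":0,"y":0,"z":0,"yaw":-0.053},{"jaw":0.4,"x":0,"y":0,"z":0,"yaw":0},{"jaw":0.4,"x":0,"y":0,"z":0,"yaw":0}], grip_force=60)

```text
time: 14.75
tcp_pos: [0.5294, -0.1459, 0.2295]
tool_rot: [-3.137, 0.152, 0.003]
ft_force: [0.2, -0.5, -1.3]
opening: 0.507
```

```bash
python3 - <<'E'
from h import *
f=wgrab('w11'); go(0.530,-0.146,0.16,-0.095); s=state(); print(s['opening'],s['ft_force'])
C=cloud(f)
for v in range(186,300,3): print(v,C[v,320].round(4))
E
```

```text
now [ 0.5296 -0.1459  0.2298] psi -0.097 tool shift cm [0.05 0.01 6.98] yaw -0.002 tilt [-1.5e-03  4.0e-04 -1.0e+00]
0.5076940221418779 [ 0.03115721  0.29197742 -2.17426037]
186 [ 0.5146 -0.1449  0.0253]
189 [ 0.5146 -0.1449  0.0366]
192 [ 0.5147 -0.1449  0.0475]
195 [ 0.5147 -0.145   0.0575]
198 [ 0.5149 -0.145   0.0673]
201 [ 0.5146 -0.145   0.0755]
204 [ 0.5154 -0.1451  0.086 ]
207 [ 0.5147 -0.145   0.092 ]
210 [ 0.515  -0.145   0.1002]
213 [ 0.5139 -0.1449  0.1047]
216 [ 0.5106 -0.1446  0.1034]
219 [ 0.5083 -0.1444  0.1047]
222 [ 0.4639 -0.1399  0.007 ]
225 [ 0.5247 -0.146   0.1549]
228 [ 0.5291 -0.1465  0.1699]
231 [ 0.5337 -0.1469  0.1845]
234 [ 0.537  -0.1473  0.1956]
237 [ 0.5367 -0.1472  0.1989]
240 [ 0.5368 -0.1473  0.2027]
243 [ 0.5366 -0.1472  0.2059]
246 [ 0.5359 -0.1472  0.2079]
249 [ 0.5364 -0.1472  0.2122]
252 [ 0.5361 -0.1472  0.2148]
255 [ 0.5359 -0.1472  0.2175]
258 [ 0.5364 -0.1472  0.2213]
261 [ 0.5364 -0.1472  0.2243]
264 [ 0.5361 -0.1472  0.2265]
267 [ 0.5359 -0.1472  0.2288]
270 [ 0.5363 -0.1472  0.232 ]
273 [ 0.5363 -0.1472  0.2345]
276 [ 0.5361 -0.1472  0.2365]
279 [ 0.5365 -0.1473  0.2395]
282 [ 0.536  -0.1472  0.241 ]
285 [ 0.5361 -0.1472  0.2433]
288 [ 0.5352 -0.1471  0.2441]
291 [ 0.5339 -0.147   0.2443]
294 [ 0.5326 -0.1469  0.2446]
297 [ 0.531  -0.1467  0.2445]
```

View pics/w11.png

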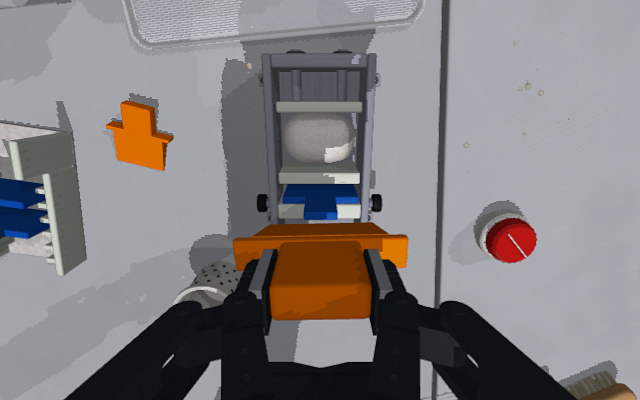

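step_arm(deltas=[{"jaw":0.4,"x":-0.05,"y":-0.05,"z":1,"yaw":-0.002},{"jaw":0.4,"x":0,"y":0,"z":2,"yaw":0},{"jaw":0.4,"x":0,"y":0,"z":1,"yaw":0},{"jaw":0.4,"x":0,"y":0,"z":0,"yaw":0},{"jaw":0.4,"x":0,"y":0,"z":0,"yaw":0}], grip_force=60)

```text
time: 15.3
tcp_pos: [0.5297, -0.1453, 0.1905]
tool_rot: [-3.138, 0.146, 0.001]
ft_force: [-0.5, -0.2, -1.8]
opening: 0.508
```

```bash
python3 - <<'E'
from h import *
f=wgrab('w12'); go(0.5291,-0.1455,0.132,-0.095); s=state(); print(s['opening'],s['ft_force'])
C=cloud(f)
for v in range(186,262,3): print(v,C[v,320].round(4))
save('c12.png',cv2.resize(f['image'][100:330,220:420],None,fx=3.0,fy=2.6,interpolation=cv2.INTER_CUBIC))
E
```

```text
now [ 0.53   -0.1454  0.1909] psi -0.093 tool shift cm [-0.09  0.02  5.89] yaw 0.002 tilt [ 6.e-04 -1.e-04 -1.e+00]
0.5062872199084356 [-0.25544632  0.46556729 -0.99820135]
186 [ 0.5371 -0.1466  0.0607]
189 [ 0.5342 -0.1463  0.0602]
192 [ 0.5317 -0.1461  0.0607]
195 [ 0.5287 -0.1458  0.0598]
198 [ 0.5149 -0.1445  0.0268]
201 [ 0.515  -0.1445  0.0361]
204 [ 0.5149 -0.1445  0.0443]
207 [ 0.5148 -0.1445  0.052 ]
210 [ 0.5147 -0.1445  0.0594]
213 [ 0.5145 -0.1445  0.0661]
216 [ 0.5146 -0.1445  0.0733]
219 [ 0.5147 -0.1445  0.08  ]
222 [ 0.5151 -0.1445  0.0872]
225 [ 0.5252 -0.1455  0.1162]
228 [ 0.5298 -0.146   0.1317]
231 [ 0.5337 -0.1463  0.1448]
234 [ 0.5373 -0.1467  0.1566]
237 [ 0.5378 -0.1467  0.1614]
240 [ 0.5371 -0.1467  0.1639]
243 [ 0.5362 -0.1466  0.1654]
246 [ 0.5363 -0.1466  0.1692]
249 [ 0.5364 -0.1466  0.1727]
252 [ 0.537  -0.1467  0.177 ]
255 [ 0.5363 -0.1466  0.1787]
258 [ 0.5367 -0.1466  0.1824]
261 [ 0.5365 -0.1466  0.1849]
```

View pics/c12.png

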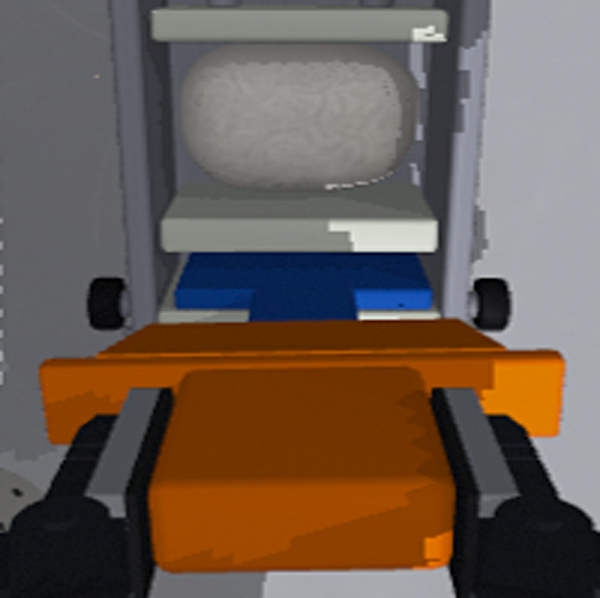

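step_arm(deltas=[{"jaw":0.4,"x":-0.12,"y":0,"z":1,"yaw":0.002},{"jaw":0.4,"x":0,"y":0,"z":1.5,"yaw":0},{"jaw":0.4,"x":0,"y":0,"z":1.5,"yaw":0},{"jaw":0.4,"x":0,"y":0,"z":1,"yaw":0},{"jaw":0.4,"x":0,"y":0,"z":0.5,"yaw":0},{"jaw":0.4,"x":0,"y":0,"z":0.3,"yaw":0},{"jaw":0.4,"x":0,"y":0,"z":0,"yaw":0},{"jaw":0.4,"x":0,"y":0,"z":0,"yaw":0}], grip_force=60)

```text
time: 16.15
tcp_pos: [0.5288, -0.1453, 0.1329]
tool_rot: [3.138, -0.149, 0.001]
ft_force: [0.5, 0.8, -1.0]
opening: 0.503
```

```bash
python3 - <<'E'
from h import *
f=wgrab('w13'); go(0.5291,-0.1455,0.132,-0.095); s=state(); print(s['opening'],s['ft_force'])
C=cloud(f)
for v in range(192,262,2): print(v,C[v,320].round(4))
save('c13.png',cv2.resize(f['image'][100:330,220:420],None,fx=3.0,fy=2.6,interpolation=cv2.INTER_CUBIC))
E
```

```text
now [ 0.5288 -0.1454  0.133 ] psi -0.095 tool shift cm [0.03 0.01 0.1 ] yaw -0.0 tilt [ 9.e-04 -2.e-04 -1.e+00]
0.5060372952518516 [-0.09207858 -0.03155414 -1.85122164]
192 [ 0.5388 -0.1469  0.028 ]
194 [ 0.5384 -0.1469  0.0319]
196 [ 0.5385 -0.1469  0.0372]
198 [ 0.5384 -0.1469  0.0414]
200 [ 0.5386 -0.1469  0.0466]
202 [ 0.5384 -0.1469  0.0503]
204 [ 0.5383 -0.1469  0.0543]
206 [ 0.5384 -0.1469  0.0586]
208 [ 0.5373 -0.1468  0.0595]
210 [ 0.5358 -0.1466  0.0595]
212 [ 0.5346 -0.1465  0.0601]
214 [ 0.5329 -0.1464  0.0596]
216 [ 0.5318 -0.1462  0.0605]
218 [ 0.5298 -0.1461  0.0592]
220 [ 0.5285 -0.1459  0.0596]
222 [ 0.5153 -0.1446  0.0318]
224 [ 0.5225 -0.1453  0.0526]
226 [ 0.5256 -0.1457  0.0633]
228 [ 0.6111 -0.154   0.2585]
230 [ 0.532  -0.1463  0.0839]
232 [ 0.5338 -0.1465  0.0907]
234 [ 0.5359 -0.1467  0.098 ]
236 [ 0.5369 -0.1468  0.1026]
238 [ 0.5376 -0.1468  0.1065]
240 [ 0.5365 -0.1467  0.1068]
242 [ 0.5355 -0.1466  0.1071]
244 [ 0.5357 -0.1466  0.11  ]
246 [ 0.5355 -0.1466  0.1117]
248 [ 0.5355 -0.1466  0.114 ]
250 [ 0.5361 -0.1467  0.1173]
252 [ 0.5354 -0.1466  0.1181]
254 [ 0.5358 -0.1467  0.121 ]
256 [ 0.5355 -0.1466  0.1224]
258 [ 0.536  -0.1467  0.1252]
260 [ 0.536  -0.1467  0.1272]
```

View pics/c13.png

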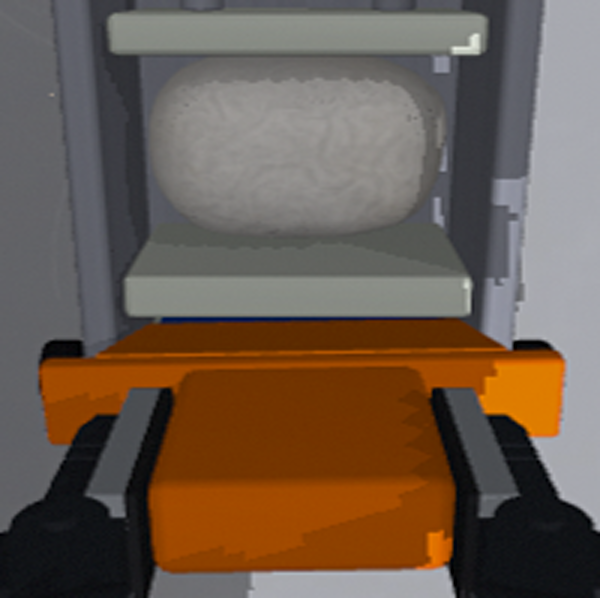

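step_arm(deltas=[{"jaw":0.4,"x":-0.2,"y":0,"z":0.3,"yaw":0},{"jaw":0.4,"x":-0.05,"y":0,"z":0.2,"yaw":0},{"jaw":0.4,"x":0,"y":0,"z":0,"yaw":0},{"jaw":0.4,"x":0,"y":0,"z":0,"yaw":0}], grip_force=60)

```text
time: 16.6
tcp_pos: [0.5263, -0.1451, 0.1275]
tool_rot: [3.138, -0.15, 0.001]
ft_force: [2.0, 0.1, -2.2]
opening: 0.503
```

step_arm(deltas=[{"jaw":0.4,"x":-0.06,"y":0,"z":0.1,"yaw":0},{"jaw":0.4,"x":0,"y":0,"z":0,"yaw":0},{"jaw":0.4,"x":0,"y":0,"z":0,"yaw":0}], grip_force=60)

```text
time: 16.9
tcp_pos: [0.5261, -0.1451, 0.1268]
tool_rot: [3.138, -0.15, 0.002]
ft_force: [4.2, 0.1, -1.2]
opening: 0.506
```

step_arm(deltas=[{"jaw":0.4,"x":0.02,"y":0,"z":0.2,"yaw":0},{"jaw":0.4,"x":0,"y":0,"z":0.2,"yaw":0},{"jaw":0.4,"x":0,"y":0,"z":0.2,"yaw":0},{"jaw":0.4,"x":0,"y":0,"z":0.2,"yaw":0},{"jaw":0.4,"x":0,"y":0,"z":0.2,"yaw":0},{"jaw":0.4,"x":0,"y":0,"z":0,"yaw":0},{"jaw":0.4,"x":0,"y":0,"z":0,"yaw":0}], grip_force=80)

```text
time: 17.6
tcp_pos: [0.526, -0.1451, 0.1165]
tool_rot: [-3.138, 0.15, -0.001]
ft_force: [4.0, -1.3, 1.6]
opening: 0.501
```

step_arm(deltas=[{"jaw":0.4,"x":0,"y":0,"z":0.1,"yaw":0},{"jaw":0.4,"x":0,"y":0,"z":0.1,"yaw":0},{"jaw":0.4,"x":0,"y":0,"z":0.1,"yaw":0},{"jaw":0.4,"x":0,"y":0,"z":0.1,"yaw":0},{"jaw":0.4,"x":0,"y":0,"z":0,"yaw":0},{"jaw":0.4,"x":0,"y":0,"z":0,"yaw":0}], grip_force=80)

```text
time: 18.2
tcp_pos: [0.526, -0.1452, 0.113]
tool_rot: [3.138, -0.15, 0.002]
ft_force: [3.8, 0.2, 7.1]
opening: 0.504
```

step_arm(deltas=[{"jaw":0.4,"x":0,"y":0,"z":0.1,"yaw":0},{"jaw":0.4,"x":0,"y":0,"z":0.1,"yaw":0},{"jaw":0.4,"x":0,"y":0,"z":0.1,"yaw":0},{"jaw":0.4,"x":0,"y":0,"z":0.1,"yaw":0},{"jaw":0.4,"x":0,"y":0,"z":0.1,"yaw":0},{"jaw":0.4,"x":0,"y":0,"z":0,"yaw":0},{"jaw":0.4,"x":0,"y":0,"z":0,"yaw":0}], grip_force=80)

```text
time: 18.9
tcp_pos: [0.526, -0.1453, 0.1082]
tool_rot: [3.138, -0.151, 0.002]
ft_force: [4.0, -0.8, 8.4]
opening: 0.502
```

```bash
python3 - <<'E'
from h import *
f=wgrab('w14'); go(0.526,-0.1455,0.102,-0.095); s=state(); print(s['opening'],s['ft_force'],s['torque'])
C=cloud(f)
for v in range(206,300,3): print(v,C[v,320].round(4))
save('c14.png',cv2.resize(f['image'][100:330,220:420],None,fx=3.0,fy=2.6,interpolation=cv2.INTER_CUBIC))
E
```

```text
now [ 0.526  -0.1452  0.1082] psi -0.096 tool shift cm [-0.    0.03  0.62] yaw -0.001 tilt [ 1.4e-03 -4.0e-04 -1.0e+00]
0.5029831278903227 [ 3.21228523 -0.10850835  7.68320357] [-0.13407895 -0.96260636 -0.52339888]
206 [ 0.5412 -0.1474  0.0492]
209 [ 0.5416 -0.1475  0.0557]
212 [ 0.5412 -0.1474  0.0595]
215 [ 0.5389 -0.1472  0.0588]
218 [ 0.5375 -0.1471  0.06  ]
221 [ 0.5353 -0.1468  0.0594]
224 [ 0.5337 -0.1467  0.0604]
227 [ 0.5315 -0.1465  0.0598]
230 [ 0.5296 -0.1463  0.0599]
233 [ 0.5329 -0.1466  0.0713]
236 [ 0.5339 -0.1467  0.0774]
239 [ 0.5343 -0.1468  0.0819]
242 [ 0.5329 -0.1466  0.0828]
245 [ 0.5333 -0.1467  0.087 ]
248 [ 0.5327 -0.1466  0.0892]
251 [ 0.5331 -0.1466  0.0932]
254 [ 0.5329 -0.1466  0.096 ]
257 [ 0.5329 -0.1466  0.0989]
260 [ 0.533  -0.1466  0.102 ]
263 [ 0.5323 -0.1466  0.1037]
266 [ 0.5333 -0.1467  0.1079]
269 [ 0.5329 -0.1466  0.1099]
272 [ 0.5327 -0.1466  0.1122]
275 [ 0.5323 -0.1466  0.1139]
278 [ 0.5324 -0.1466  0.1164]
281 [ 0.5329 -0.1466  0.1195]
284 [ 0.5327 -0.1466  0.1214]
287 [ 0.5332 -0.1467  0.1242]
290 [ 0.531  -0.1464  0.1232]
293 [ 0.5301 -0.1464  0.1239]
296 [ 0.5287 -0.1462  0.1241]
299 [ 0.5267 -0.146   0.1233]
```

View pics/c14.png

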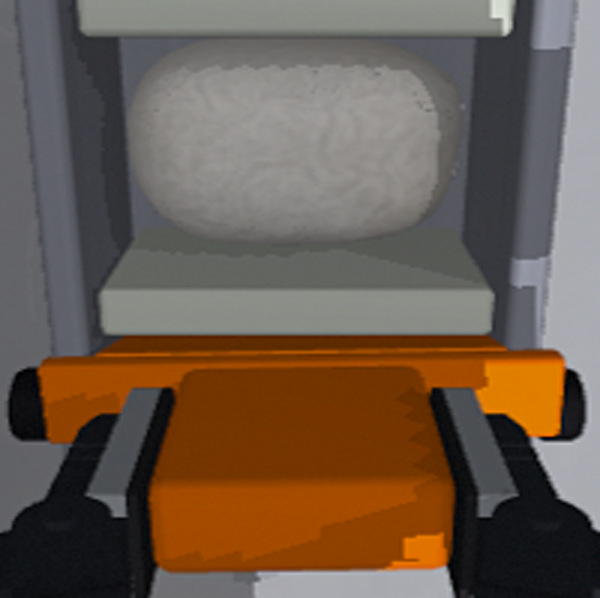

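step_arm(deltas=[{"jaw":0.4,"x":0,"y":0,"z":0.1,"yaw":0},{"jaw":0.4,"x":0,"y":0,"z":0.1,"yaw":0},{"jaw":0.4,"x":0,"y":0,"z":0.1,"yaw":0},{"jaw":0.4,"x":0,"y":0,"z":0.1,"yaw":0},{"jaw":0.4,"x":0,"y":0,"z":0.1,"yaw":0},{"jaw":0.4,"x":0,"y":0,"z":0.1,"yaw":0},{"jaw":0.4,"x":0,"y":0,"z":0,"yaw":0},{"jaw":0.4,"x":0,"y":0,"z":0,"yaw":0},{"jaw":0.4,"x":0,"y":0,"z":0,"yaw":0}], grip_force=80)

```text
time: 19.85
tcp_pos: [0.526, -0.1454, 0.1025]
tool_rot: [3.137, -0.151, 0.002]
ft_force: [2.4, -0.5, 10.6]
opening: 0.502
```

```bash
python3 - <<'E'
from h import *
f=wgrab('w15'); s=state(); print(s['tcp_pos'],s['opening'],s['ft_force'],s['torque'])
C=cloud(f)
for v in range(203,300,3): print(v,C[v,320].round(4))
g=grab_frame('side'); save('s15.png',cv2.resize(g['image'][140:260,240:400],None,fx=4.5,fy=4.5,interpolation=cv2.INTER_CUBIC))
E
```

```text
[ 0.52600293 -0.14543857  0.10251419] 0.49964515913494484 [ 2.46238057 -0.66477459 11.61426445] [-0.14699396 -0.71339293 -0.67065579]
203 [ 0.5428 -0.1478  0.0424]
206 [ 0.5433 -0.1478  0.0493]
209 [ 0.5433 -0.1478  0.0546]
212 [ 0.5427 -0.1477  0.0579]
215 [ 0.5415 -0.1476  0.0596]
218 [ 0.5395 -0.1474  0.0594]
221 [ 0.538  -0.1473  0.0601]
224 [ 0.536  -0.1471  0.0599]
227 [ 0.5342 -0.1469  0.0601]
230 [ 0.5297 -0.1465  0.0546]
233 [ 0.5328 -0.1468  0.0655]
236 [ 0.534  -0.1469  0.0719]
239 [ 0.5335 -0.1468  0.0747]
242 [ 0.5332 -0.1468  0.0777]
245 [ 0.5333 -0.1468  0.0814]
248 [ 0.5331 -0.1468  0.0844]
251 [ 0.5327 -0.1468  0.0868]
254 [ 0.5331 -0.1468  0.0907]
257 [ 0.5329 -0.1468  0.0933]
260 [ 0.533  -0.1468  0.0963]
263 [ 0.5326 -0.1468  0.0985]
266 [ 0.5327 -0.1468  0.1013]
269 [ 0.5329 -0.1468  0.1043]
272 [ 0.5332 -0.1468  0.1072]
275 [ 0.5331 -0.1468  0.1095]
278 [ 0.5326 -0.1468  0.1111]
281 [ 0.5325 -0.1468  0.1132]
284 [ 0.5323 -0.1467  0.1151]
287 [ 0.5321 -0.1467  0.117 ]
290 [ 0.5307 -0.1466  0.1171]
293 [ 0.5297 -0.1465  0.1177]
296 [ 0.5287 -0.1464  0.1184]
299 [ 0.5267 -0.1462  0.1177]
```

View pics/w15.png

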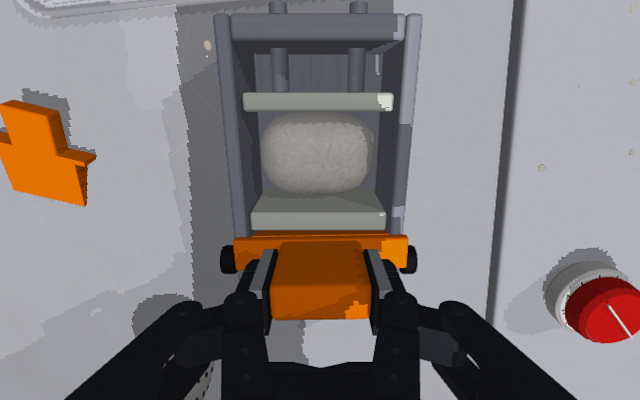

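View pics/s15.png

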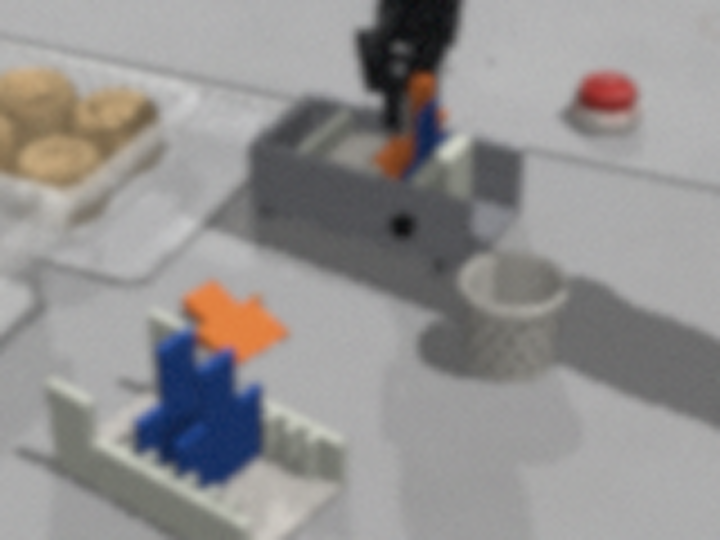

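step_arm(deltas=[{"jaw":0.4,"x":0,"y":0,"z":0,"yaw":0},{"jaw":0.4,"x":0,"y":0,"z":0,"yaw":0},{"jaw":0.4,"x":0,"y":0,"z":0,"yaw":0},{"jaw":0.4,"x":0,"y":0,"z":0,"yaw":0},{"jaw":0.4,"x":0,"y":0,"z":0,"yaw":0}], grip_force=80)

```text
time: 20.45
tcp_pos: [0.526, -0.1454, 0.1025]
tool_rot: [3.137, -0.151, 0.002]
ft_force: [2.4, -0.7, 10.5]
opening: 0.502
```

```bash
python3 - <<'E'
from h import *
s=state(); f=wgrab('w16'); C=cloud(f); print(s['tcp_pos'],s['ft_force'],C[203:210,320,0]); print(close_job())
E
```

```text
[ 0.52597748 -0.14540742  0.10250395] [ 2.37227468 -0.65046817 10.49879748] [0.54361182 0.54309562 0.54331748 0.54332876 0.54338794 0.54345308
 0.54366016]
the job is handed in; nothing more can be done
None
```

I stood one blue spacer against the white end stop and pressed the large orange wedge into the gap. The job is handed in with the gripper still holding the wedge; `close_job` gives no verdict.

- **Spacers:** the gap measured about 20.7 mm, so the wedge would have gone all the way down without gripping. One spacer cut the gap to about 12.5 mm, and the other two stayed in the rack.
- **Squeeze:** the last wrist images put the push plate about 4.5–5 mm back, well short of the 10 mm limit. The force on the gripper held steady at about 10.5 N upward over the last half second.
- **Wedge position:** the ears are still about 8 mm above the rim and the flat back is against the spacer, so the wedge grips before it is fully down.
- **Other objects:** the last side view shows the timer, the cheese mould and the smaller loose orange wedge where they were. The salt shaker was outside that crop; I never went near it, but I didn't check it again at the end.

No checks failed or disagreed. Run time was about 20.5 s of the 72 s allowed.

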